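Find the height of a sizing gate with feeler plates

ROBOT

A 6-joint arm with a two-finger parallel gripper is mounted at the origin on the work surface; the furniture and walls round the work are solid. World frame = base frame: x ahead of the robot, y to its left, z up, the work surface at z = 0. Lengths are in m, angles in degrees, forces in N, time in s.
With the tool pointing down it reaches from about 0.35 to 0.875 m from the base axis. Payload 4.2 kg.
Tool frame: the origin (TCP) lies midway between the tips of the shut fingers; the grasp point (between the pads) lies 19 mm behind it; y points along the fingers, x is the direction in which the jaws open and shut, and the axes are right-handed (so a half turn about y gives the same grasp; the last joint's range is limited). The gripper opens to 87 mm and grips with 3 to 60 N. Pads are 19 mm wide; open, the fingers measure 117 mm over their backs; the gripper's body (75 mm by 190 mm) begins 51 mm behind the grasp point.
Start: joints at [81.853, 22.042, 0.453, 0, -68.411, -14.817], TCP at [0.244, 0.575, 0.223] pointing down, gripper open.
Joint ranges: [-179.83, 179.83], [-69.29, 118.12], [-61.27, 80.66], [-181.25, 117.63], [-171.15, -9.14], [-177.46, 177.46]. Speed limits (degrees/s): [159.86, 159.86, 180, 180, 180, 180].

INTERFACE

Orientations are given as a 3x3 rotation matrix whose columns are the frame's x, y, z axes.
In Python, from station import * gives the robot as it stands.
- The arm moves only by the tool jog_arm, never from a script. Its argument "series" is a list of rows, each a list of 3 entries, a list of its own where there are three numbers: the shift along the tool's x, y, z in m, then the turn, a rotation vector about the tool's x, y, z in degrees, then the finger opening in m, from 0 to 0.087. A call has 1 to 10 rows; each row shifts and turns the commanded pose from where the row before left it, along the tool's axes as they then stand; what a row does not reach is not made up. A row lasts 1/8 s, in which the tool goes at most 62.5 mm and 10.7 degrees, less where a joint would pass 70% of its speed; a pose out of reach is approached as far as the arm can. A call is refused whole if a number of a shift passes 0.0625 or a number of a turn 10.7, either way. A call with a gripper value outside its range is refused whole. The fingers move at their own pace and stop on an object; the grip force is fixed at half the most. Time passes only in rows, so rows that do not move let the fingers close. It gives the time, the measured TCP pose, the force and the opening at its end, in the units of the state.
- sense(): the state, without advancing time (a new reading comes with each control period).
- capture(name): name is "scene" or "top" or "wrist"; returns the picture (480x640x3 uint8, red, green, blue); there is no depth.
- camera_info(name): a dict with "fx", "fy", "cx", "cy" (pixels), "rvec" (rotation vector, rad) and "tvec" (3), from world to camera coordinates, as OpenCV has them. Camera axes: x right, y down, z forward; pixel columns grow to the right and rows downward; lengths in m; the calibration is good to about 2 mm. The wrist camera is an equidistant fisheye: a pixel r from the principal point sees the ray r / f radians off the axis. A picture is of the moment at which its call begins: read the wrist's pose just before it. camera_info takes no time and is no camera call; for the wrist camera it gives the pose at the moment of the call.
- finish_job(): hands the job in, once; it reports no verdict.
The state is a dict: "time_s": time; "joints": joint angles; "joint_velocities": joint speeds; "effort": joint torques, N m; "tcp_pos": TCP position; "ee_rot": TCP orientation; "wrist_force": force on the tool from outside, world axes, zero at the start; "moment": the same for the moment, N m; "gripper_width": opening from 0.0 (shut) to 1.0 (fully open).
Only numpy, scipy, OpenCV 4.12 (cv2) and the standard library are available. Lean on these libraries where they do the work, as an engineer would, in place of code of your own. Each camera call takes 0.05 s, during which the arm holds its last target. There are 200 camera calls.

TASK

Find out which of the three feeler plates just fits under the bar fitted at the front of the sizing gate: slide the thinnest under it first, then work up through the thicker ones until one is stopped by the bar or the thickest has gone in too. Finish with only the thickest plate that passes left under the bar, slid home to the back stop, and the other two lying flat in front with at least a finger's width of desk between them and the bar; leave the bystanders alone.

Things in the scene. Friction and masses are not known exactly. Their poses are not given: they have to be found in the camera images.
- gate: sizing gate fixed to the desk: grey side rails (130 mm long, 60 mm high) carry bars across, 300 mm clear between them. Origin: on the desk under the middle of the fitted bar's front face; x points under the bar, away from the plates; y along the bar; z up. Back stop (22 mm high) across at x = 30 mm: a plate is home when its leading edge meets it
- bar_a: gate bar: one of three steel bars, 10 x 346 mm, top at z 55 mm, two screw knobs on it up to z 70 mm. Origin: under the middle of its front face, on the desk; axes as the gate's. The bar at the gate's origin is the fitted one; the others are parked 48 and 76 mm behind. Clear height under this bar: not told; it is about 2 mm more than the thickness of exactly one plate
- bar_b: gate bar, same description as bar_a, but with another clear height
- bar_c: gate bar, same description as bar_a, but with another clear height
- thin_plate: thin feeler plate, loose, about 120 g, flat on the desk before the gate: steel blade 110 mm long (x), 50 mm wide (y), 6 mm thick, one dark dot on top. Origin: underside, middle of the blade. x points to its leading edge, 55 mm ahead (towards the gate at the start, within 0.15 rad); an upright dark tab stands on its tail at x = -53 to -43 mm
- thin_tab (a point): centre of the thin plate's tab, 30 mm above the desk; the tab is 10 mm thick (plate's x), 36 mm wide (plate's y), its top 45 mm above the desk. It can be pushed, hooked or pinched from above; a few newtons slide the plate
- thin_edge (a point): middle of the thin plate's leading edge, half-way up its thickness of 6 mm; 103 mm ahead of the tab's centre
- middle_plate: middle feeler plate, loose, about 160 g, flat on the desk before the gate: steel blade 110 mm long (x), 50 mm wide (y), 10 mm thick, two dark dots on top. Origin: underside, middle of the blade. x points to its leading edge, 55 mm ahead (towards the gate at the start, within 0.15 rad); an upright dark tab stands on its tail at x = -53 to -43 mm
- middle_tab (a point): centre of the middle plate's tab, 30 mm above the desk; the tab is 10 mm thick (plate's x), 36 mm wide (plate's y), its top 45 mm above the desk. It can be pushed, hooked or pinched from above; a few newtons slide the plate
- middle_edge (a point): middle of the middle plate's leading edge, half-way up its thickness of 10 mm; 103 mm ahead of the tab's centre
- thick_plate: thick feeler plate, loose, about 200 g, flat on the desk before the gate: steel blade 110 mm long (x), 50 mm wide (y), 14 mm thick, three dark dots on top. Origin: underside, middle of the blade. x points to its leading edge, 55 mm ahead (towards the gate at the start, within 0.15 rad); an upright dark tab stands on its tail at x = -53 to -43 mm
- thick_tab (a point): centre of the thick plate's tab, 30 mm above the desk; the tab is 10 mm thick (plate's x), 36 mm wide (plate's y), its top 45 mm above the desk. It can be pushed, hooked or pinched from above; a few newtons slide the plate
- thick_edge (a point): middle of the thick plate's leading edge, half-way up its thickness of 14 mm; 103 mm ahead of the tab's centre
- ring_gauge: bystander, leave alone: knurled steel setting ring, 54 mm across, 18 mm high; origin at the middle of its underside
- gauge_block: bystander, leave alone: small steel gauge block, 9 x 35 x 20 mm; origin at the middle of its underside
- marker: bystander, leave alone: marker pen, 16 x 112 x 17 mm; origin at the middle of its underside

How it is judged (in metres and radians):
On the way, in this order (a step that is already met when the one before it is completed fails the run):
1. the thinnest plate is slid under the fitted bar, before either of the others has come within 8 mm of the bar (x of thin_edge in the frame of gate above 0.018 m and y of thin_edge in the frame of gate between -0.15 and 0.15 m and z of thin_edge in the frame of gate below 0.012 m and not (x of middle_edge in the frame of gate above -0.008 m and y of middle_edge in the frame of gate between -0.15 and 0.15 m) and not (x of thick_edge in the frame of gate above -0.008 m and y of thick_edge in the frame of gate between -0.15 and 0.15 m)), for 0.1 s.
2. working up, the next plate that can decide is brought to the bar (leading edge within 8 mm of the bar's front, or under it): the middle one, and the thick one too if the middle one passes (((horizontal distance between bar_a and gate below 0.02 m and (x of middle_edge in the frame of gate above -0.008 m and y of middle_edge in the frame of gate between -0.15 and 0.15 m)) or (horizontal distance between any of bar_b, bar_c and gate below 0.02 m and (x of thick_edge in the frame of gate above -0.008 m and y of thick_edge in the frame of gate between -0.15 and 0.15 m)))), for 0.05 s.
At the end, for the whole second after the job is handed in: The thickest plate that passes under the fitted bar lies under it with its leading edge at least 18 mm behind the bar's front face (the back stop is at 30 mm); the leading edges of the other two are at least 10 mm in front of the bar's front face; all three lie flat (within 0.08 rad) and still (((horizontal distance between bar_a and gate below 0.02 m and (x of thin_edge in the frame of gate above 0.018 m and y of thin_edge in the frame of gate between -0.15 and 0.15 m and z of thin_edge in the frame of gate below 0.012 m) and x of each of middle_edge, thick_edge in the frame of gate below -0.01 m) or (horizontal distance between bar_b and gate below 0.02 m and (x of middle_edge in the frame of gate above 0.018 m and y of middle_edge in the frame of gate between -0.15 and 0.15 m and z of middle_edge in the frame of gate below 0.012 m) and x of each of thin_edge, thick_edge in the frame of gate below -0.01 m) or (horizontal distance between bar_c and gate below 0.02 m and (x of thick_edge in the frame of gate above 0.018 m and y of thick_edge in the frame of gate between -0.15 and 0.15 m and z of thick_edge in the frame of gate below 0.012 m) and x of each of thin_edge, middle_edge in the frame of gate below -0.01 m)) and linear speed of each of thin_plate, middle_plate, thick_plate below 0.02 m/s and angle between each of thin_plate, middle_plate, thick_plate's own z axis and vertical below 0.08 rad); the robot touches nothing.
It fails at once if the ring gauge is moved by more than 30 mm (distance of ring_gauge from where it was at the start of the episode above 0.03 m).
It fails at once if the gauge block is moved by more than 30 mm (distance of gauge_block from where it was at the start of the episode above 0.03 m).
It fails at once if the marker is moved by more than 30 mm (distance of marker from where it was at the start of the episode above 0.03 m).
It also fails if it takes over 58 s, if anything falls off the work surface, if the arm or the gripper's body presses on something with over 40 N, if the wrist force passes 120 N, or if a joint passes its speed limit or range.

## Working session

There is one attempt and no reset: what is moved stays moved. The work goes in short steps, Python scripts to look and compute and a tool call to move; the robot and the scene stay as the last step left them, time stands still between calls to the robot, and variables do not carry over. Pictures are saved under pics/ and viewed, about 8 in all and at most 12, crops included, and the job is handed in when it is done.

Besides the shell and the picture viewer there is one more tool, called after "Request:" as name(argument=value, ...) on one line, values as JSON. jog_arm: Moves the arm, as the interface text tells. Its arguments: {"type":"object","properties":{"series":{"type":"array","items":{"type":"array"}}},"required":["series"]}

```bash
mkdir -p pics; python3 - <<'E'
from station import *
import cv2,numpy as np
s=sense(); print(s)
for n in ("scene","top"):
    im=capture(n); cv2.imwrite(f"pics/{n}0.png",im[:,:,::-1]); print(n,camera_info(n))
E
```

```text
{'time_s': 0.0, 'joints': array([ 8.18527950e+01,  2.20907124e+01,  3.77961783e-01, -2.86535046e-02,
       -6.84128407e+01, -1.48170643e+01]), 'joint_velocities': array([-0.00135463,  0.00150007,  0.05810345, -0.00423743,  0.08030987,
        0.10326176]), 'effort': array([-2.13237887e-03, -3.90663958e+01,  1.87410074e+01,  4.21986714e+00,
        1.10602879e-02, -1.89888401e-04]), 'tcp_pos': array([0.24358869, 0.57489802, 0.2214486 ]), 'ee_rot': array([[-3.90326021e-01, -7.70961835e-04,  9.20676383e-01],
       [-9.20673986e-01, -2.10391439e-03, -3.90326766e-01],
       [ 2.23795133e-03, -9.99997490e-01,  1.11408024e-04]]), 'wrist_force': array([-0.58908018, -0.02271338, -0.55312476]), 'moment': array([ 0.00426557, -0.03978551, -0.0180701 ]), 'gripper_width': 0.9937574803607183}
scene {'fx': 444.6460577672312, 'fy': 444.6460577672312, 'cx': 310.6856178635713, 'cy': 245.7981940890594, 'rvec': array([ 2.14033665, -0.89004168,  0.38252614]), 'tvec': array([-0.39201565,  0.35441362,  0.74174904])}
top {'fx': 466.23632563059334, 'fy': 466.23632563059334, 'cx': 321.56279692654897, 'cy': 236.8875306326009, 'rvec': array([ 2.20140601, -2.1397956 ,  0.14798151]), 'tvec': array([0.00751233, 0.59441308, 1.00158052])}
```

View pics/top0.png

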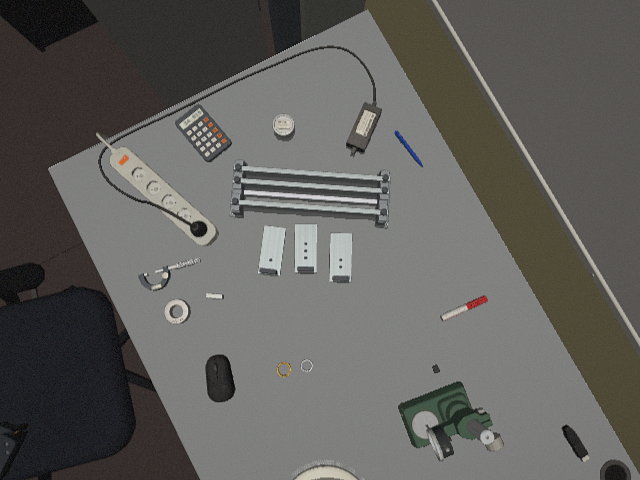

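View pics/scene0.png

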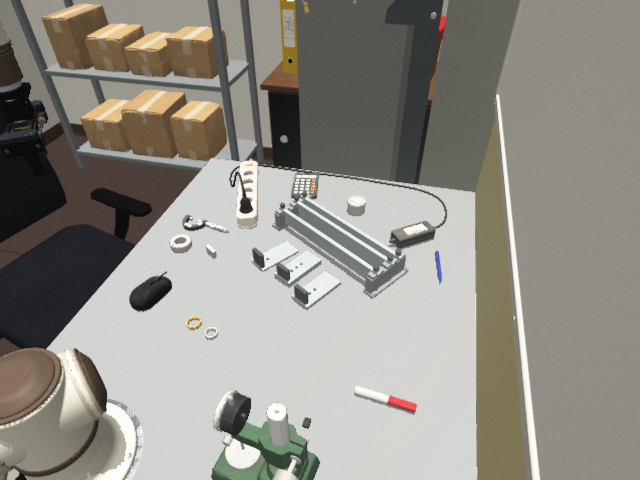

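```bash
cat > h.py <<'E'
import cv2,numpy as np
from station import *
def proj(n,P):
    c=camera_info(n);K=np.array([[c['fx'],0,c['cx']],[0,c['fy'],c['cy']],[0,0,1]])
    return cv2.projectPoints(np.float64(P).reshape(-1,3),c['rvec'],c['tvec'],K,None)[0].reshape(-1,2)
def ray(n,uv,z):
    c=camera_info(n);R=cv2.Rodrigues(c['rvec'])[0];o=-R.T@c['tvec']
    uv=np.atleast_2d(uv).astype(float)
    d=np.c_[(uv[:,0]-c['cx'])/c['fx'],(uv[:,1]-c['cy'])/c['fy'],np.ones(len(uv))]@R
    return o+d*((z-o[2])/d[:,2])[:,None]
E
python3 - <<'E'
from h import *
print(proj("top",[[0,0,0],[.244,.575,.22],[.5,0,0]]))
im=cv2.imread("pics/top0.png")[150:300,220:400]
cv2.imwrite("pics/crop0.png",cv2.resize(im,None,fx=4.4,fy=4,interpolation=cv2.INTER_CUBIC) if 0 else cv2.resize(im,None,fx=4,fy=4,interpolation=cv2.INTER_CUBIC))
E
```

```text
[[325.05979294 513.58717267]
 [ -1.95712774 417.21478428]
 [330.83429514 279.99900596]]
```

View pics/crop0.png

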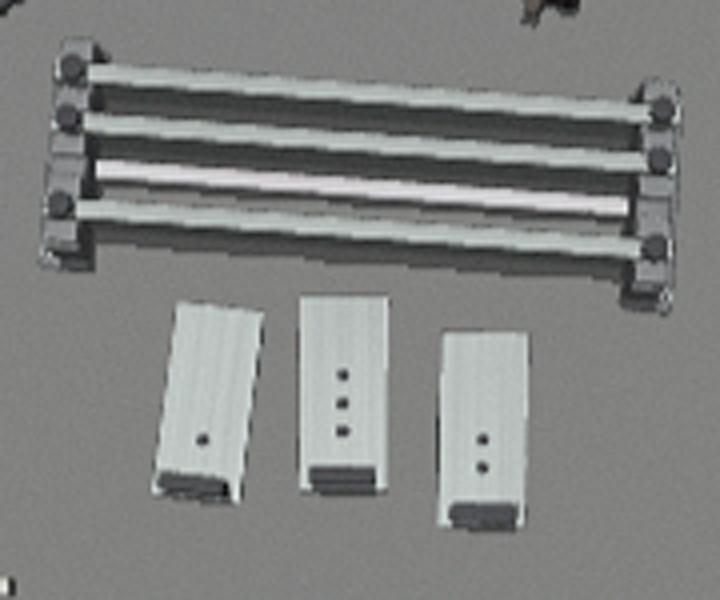

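```bash
python3 - <<'E'
from h import *
def P(l,z): return ray("top",(np.array(l)+.5)/4-.5+[220,150],z)
b=P([(78,220),(640,255)],.055); print("bar",b)
y=b[0]-b[1]; y/=np.linalg.norm(y); x=np.array([y[1],-y[0],0]); 
k=P([(60,203),(655,246)],.07).mean(0);print("knobmid",k)
o=b[0]+y*((k-b[0])@y); o[2]=0; print("gate o",o,"yaw",np.degrees(np.arctan2(x[1],x[0])))
np.savez("gate.npz",o=o,x=x,y=y)
for n,c,z in [("thin",[(177,304),(264,313),(153,495),(240,503)],.006),("thick",[(300,296),(388,297),(300,491),(388,491)],.014),("middle",[(443,333),(528,333),(438,525),(524,528)],.010)]:
    p=P(c,z); l=p[:2].mean(0);t=p[2:].mean(0);a=l-t
    e=l-o; th=np.arctan2(a[1],a[0]); d=a/np.linalg.norm(a); tab=l-.103*d
    print(n,"len",np.linalg.norm(a),"edge",l[:2],"tab",tab[:2],"yaw",np.degrees(th),"edge gate",e@x,e@y,"tab gate",(tab-o)@x,(tab-o)@y)
print("tabs top centre thin,thick,mid",P([(192,481),(342,474),(484,511)],.045)[:,:2])
# bystanders
print(ray("top",[(176,312),(215,296),(465,308)],.01)[:,:2])
E
```

```text
bar [[ 0.65720844  0.20692007  0.055     ]
 [ 0.64730404 -0.10133443  0.055     ]]
knobmid [0.65668487 0.05366511 0.07      ]
gate o [0.65228881 0.05380636 0.        ] yaw -1.8403157231076637
thin len 0.1092030722393555 edge [0.61741873 0.13138924] tab [0.51479354 0.14016817] yaw -4.889385748622658 edge gate -0.03734359053293885 0.07642304177272859 tab gate -0.14019777819739282 0.08190173503711977
thick len 0.11023976316757435 edge [0.6253132  0.06100656] tab [0.52236297 0.05780512] yaw 1.7811504904555153 edge gate -0.027192917123076504 0.006330190862570896 tab gate -0.1299872398768995 -0.00017574562519678068
middle len 0.10982448205235681 edge [ 0.60733392 -0.02012394] tab [ 0.50433395 -0.02004037] yaw -0.046487428835375016 edge gate -0.04255750032562465 -0.07533584940324489 tab gate -0.14550702394239218 -0.07856006823586477
tabs top centre thin,thick,mid [[ 0.51701091  0.13994429]
 [ 0.52311114  0.05854731]
 [ 0.50516467 -0.01936585]]
[[ 0.41957488  0.34218459]
 [ 0.45706333  0.25799253]
 [ 0.44537153 -0.30308261]]
```

Request:
jog_arm(series=[[[0, 0, 0], [0, 10.3, 0], 0.06], [[0, 0, 0], [0, 10.3, 0], 0.06], [[0, 0, 0], [0, 10.3, 0], 0.06], [[0, 0, 0], [0, 10.3, 0], 0.06], [[0, 0, 0], [0, 10.3, 0], 0.06], [[0, 0, 0], [0, 10.3, 0], 0.06], [[0, 0, 0], [0, 10.1, 0], 0.06]])

```text
time_s: 0.98
tcp_pos: [0.2437, 0.5751, 0.2219]
ee_rot: [[-0.996, -0.0, -0.091], [0.091, -0.001, -0.996], [0.0, -1.0, 0.001]]
wrist_force: [-0.7, 0.8, -0.0]
gripper_width: 0.688
```

Request:
jog_arm(series=[[[-0.034, 0, 0.0455], [0, 0, 0], 0.06], [[-0.034, 0, 0.0455], [0, 0, 0], 0.06], [[-0.034, 0, 0.0455], [0, 0, 0], 0.06], [[-0.034, 0, 0.0455], [0, 0, 0], 0.06], [[-0.034, 0, 0.0455], [0, 0, 0], 0.06], [[-0.034, 0.02, 0.0455], [0, 0, 0], 0.06], [[-0.034, 0.02, 0.0455], [0, 0, 0], 0.06], [[-0.034, 0.02, 0.0455], [0, 0, 0], 0.06], [[-0.034, 0.02, 0.0455], [0, 0, 0], 0.06], [[0, 0, 0], [0, 0, 0], 0.04]])

```text
time_s: 2.22
tcp_pos: [0.5138, 0.1377, 0.1401]
ee_rot: [[-0.996, -0.005, -0.091], [0.091, -0.003, -0.996], [0.004, -1.0, 0.003]]
wrist_force: [-1.0, -0.4, 0.3]
gripper_width: 0.639
```

```bash
cat >> h.py <<'E'
def to(tgt,yaw):
    s=sense();R=s['ee_rot'];d=np.array(tgt)-s['tcp_pos']
    a=np.degrees(np.arctan2(-R[1,0],-R[0,0]))
    print("t",s['time_s'],"tcp",s['tcp_pos'].round(4),"plate-yaw",a.round(2),"zerr tilt",R[2].round(4),"F",s['wrist_force'].round(1),"w",round(s['gripper_width']*.087,4))
    print("tool shift",(R.T@d).round(4),"turn y",round(a-yaw,2))
E
python3 -c "
from h import *
to([.516,.140,.022],-4.9)"
```

```text
t 2.225 tcp [0.5138 0.1377 0.1401] plate-yaw -5.22 zerr tilt [ 0.0044 -1.      0.003 ] F [-1.  -0.4  0.3] w 0.0556
tool shift [-0.0025  0.1181 -0.0028] turn y -0.32
```

Request:
jog_arm(series=[[[-0.0025, 0.039, -0.0025], [0, -0.3, 0], 0.04], [[0, 0.04, 0], [0, 0, 0], 0.04], [[0, 0.039, 0], [0, 0, 0], 0.04], [[0, 0, 0], [0, 0, 0], 0.02], [[0, 0, 0], [0, 0, 0], 0.0], [[0, 0, 0], [0, 0, 0], 0.0], [[0, 0, 0], [0, 0, 0], 0.0]])

```text
time_s: 3.1
tcp_pos: [0.5172, 0.1442, 0.0261]
ee_rot: [[-0.997, 0.002, -0.079], [0.079, 0.001, -0.997], [-0.002, -1.0, -0.001]]
wrist_force: [-1.3, 1.1, 3.8]
gripper_width: 0.109
```

```bash
python3 - <<'E'
from h import *
to([.590,.1377,.022],-1.84)
g=np.load("gate.npz");print("gate axes",g['x'],g['y'])
E
```

```text
t 3.1 tcp [0.5172 0.1442 0.0261] plate-yaw -4.56 zerr tilt [-0.0019 -1.     -0.0014] F [-1.3  1.1  3.8] w 0.0095
tool shift [-0.0731  0.0042  0.0007] turn y -2.72
gate axes [ 0.99948421 -0.03211405  0.        ] [0.03211405 0.99948421 0.        ]
```

Request:
jog_arm(series=[[[-0.005, 0, 0], [0, -1.35, 0], 0.0], [[-0.005, 0, 0], [0, -1.35, 0], 0.0], [[-0.01, 0, 0], [0, 0, 0], 0.0], [[-0.01, 0, 0], [0, 0, 0], 0.0], [[-0.01, 0, 0], [0, 0, 0], 0.0], [[-0.01, 0, 0], [0, 0, 0], 0.0], [[-0.008, 0, 0], [0, 0, 0], 0.0], [[0, 0, 0], [0, 0, 0], 0.0]])

```text
time_s: 4.1
tcp_pos: [0.5752, 0.1414, 0.0261]
ee_rot: [[-0.999, 0.001, -0.032], [0.032, 0.0, -0.999], [-0.001, -1.0, -0.0]]
wrist_force: [-1.6, -0.9, 5.1]
gripper_width: 0.11
```

```bash
python3 - <<'E'
from h import *
to([.582,.1377,.026],-1.84)
im=capture("top")[150:300,220:400,::-1]
cv2.imwrite("pics/c1.png",cv2.resize(im,None,fx=4,fy=4,interpolation=cv2.INTER_CUBIC))
im=capture("scene")[170:320,220:420,::-1]
cv2.imwrite("pics/s1.png",cv2.resize(im,None,fx=4,fy=4,interpolation=cv2.INTER_CUBIC))
E
```

```text
t 4.1 tcp [0.5752 0.1414 0.0261] plate-yaw -1.85 zerr tilt [-1.1e-03 -1.0e+00 -2.0e-04] F [-1.6 -0.9  5.1] w 0.0096
tool shift [-0.0069  0.0001  0.0034] turn y -0.01
```

Request:
jog_arm(series=[[[-0.003, 0, 0], [0, 0, 0], 0.0], [[-0.002, 0, 0], [0, 0, 0], 0.0], [[-0.002, 0, 0], [0, 0, 0], 0.0], [[0, 0, 0], [0, 0, 0], 0.0]])

```text
time_s: 4.7
tcp_pos: [0.5807, 0.141, 0.0261]
ee_rot: [[-0.999, -0.002, -0.032], [0.032, -0.001, -0.999], [0.002, -1.0, 0.001]]
wrist_force: [-5.2, -0.4, 9.0]
gripper_width: 0.114
```

```bash
python3 - <<'E'
from h import *
to([.582,.1377,.026],-1.84)
a=capture("top")[150:300,220:400,::-1]
b=capture("scene")[170:320,220:420,::-1]
im=np.hstack([a,b])
cv2.imwrite("pics/c2.png",cv2.resize(im,None,fx=2.1,fy=2.1,interpolation=cv2.INTER_CUBIC))
E
```

```text
t 4.7 tcp [0.5807 0.141  0.0261] plate-yaw -1.86 zerr tilt [ 1.5e-03 -1.0e+00  6.0e-04] F [-5.2 -0.4  9. ] w 0.0099
tool shift [-0.0014  0.0001  0.0032] turn y -0.02
```

View pics/c2.png

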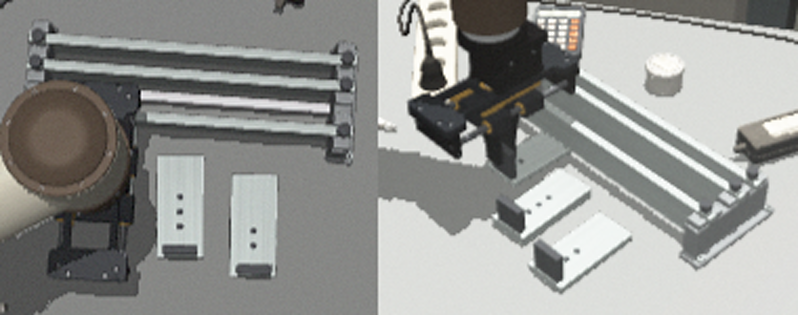

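Request:
jog_arm(series=[[[0, 0, 0], [0, 0, 0], 0.04], [[0, 0, 0], [0, 0, 0], 0.04], [[0, -0.025, 0], [0, 0, 0], 0.04], [[0, -0.025, 0], [0, 0, 0], 0.04], [[0.018, 0, 0.041], [0, 0, 0], 0.04], [[0.018, 0, 0.041], [0, 0, 0], 0.04], [[0.018, 0, 0.041], [0, 0, 0], 0.04], [[0.017, 0, 0.041], [0, -1.85, 0], 0.04], [[0, 0, 0], [0, 0, 0], 0.04]])

```text
time_s: 5.92
tcp_pos: [0.5037, -0.0224, 0.0744]
ee_rot: [[-1.0, -0.001, -0.004], [0.004, -0.0, -1.0], [0.001, -1.0, 0.0]]
wrist_force: [1.1, 0.4, 0.2]
gripper_width: 0.459
```

```bash
python3 - <<'E'
from h import *
to([.505,-.0195,.026],0)
a=capture("scene")[170:320,220:420,::-1]
w=capture("wrist")[:,:,::-1]
cv2.imwrite("pics/c3.png",np.hstack([cv2.resize(a,(400,300)),cv2.resize(w,(400,300))]))
E
```

```text
t 5.925 tcp [ 0.5037 -0.0224  0.0744] plate-yaw -0.22 zerr tilt [ 1.3e-03 -1.0e+00  1.0e-04] F [1.1 0.4 0.2] w 0.0399
tool shift [-0.0013  0.0484 -0.0029] turn y -0.22
```

View pics/c3.png

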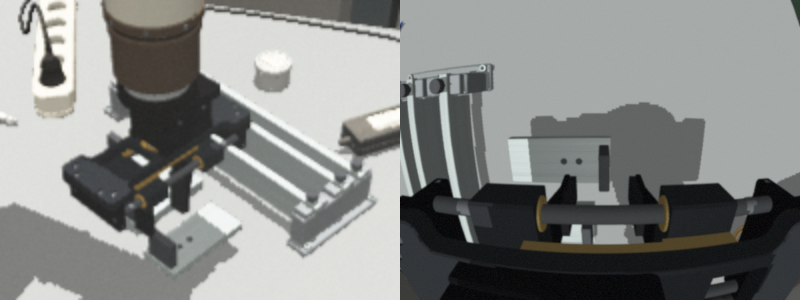

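Request:
jog_arm(series=[[[-0.001, 0.025, -0.003], [0, -0.2, 0], 0.04], [[0, 0.023, 0], [0, 0, 0], 0.04], [[0, 0, 0], [0, 0, 0], 0.02], [[0, 0, 0], [0, 0, 0], 0.0], [[0, 0, 0], [0, 0, 0], 0.0], [[0, 0, 0], [0, 0, 0], 0.0]])

```text
time_s: 6.78
tcp_pos: [0.5062, -0.0172, 0.0272]
ee_rot: [[-1.0, 0.0, 0.003], [-0.003, 0.0, -1.0], [-0.0, -1.0, -0.0]]
wrist_force: [-1.4, 1.4, 3.4]
gripper_width: 0.115
```

```bash
python3 - <<'E'
from h import *
to([.5766,-.0195,.026],-1.84)
E
```

```text
t 6.775 tcp [ 0.5062 -0.0172  0.0272] plate-yaw 0.18 zerr tilt [-1.e-04 -1.e+00 -2.e-04] F [-1.4  1.4  3.4] w 0.01
tool shift [-0.0704  0.0012  0.0025] turn y 2.02
```

Request:
jog_arm(series=[[[-0.005, 0, 0], [0, 1.0, 0], 0.0], [[-0.01, 0, 0], [0, 1.0, 0], 0.0], [[-0.01, 0, 0], [0, 0, 0], 0.0], [[-0.01, 0, 0], [0, 0, 0], 0.0], [[-0.004, 0, 0], [0, 0, 0], 0.0], [[-0.003, 0, 0], [0, 0, 0], 0.0], [[-0.003, 0, 0], [0, 0, 0], 0.0], [[-0.002, 0, 0], [0, 0, 0], 0.0]])

```text
time_s: 7.78
tcp_pos: [0.5517, -0.019, 0.0272]
ee_rot: [[-0.999, -0.003, -0.032], [0.032, -0.001, -0.999], [0.003, -1.0, 0.001]]
wrist_force: [-6.4, 0.6, 8.3]
gripper_width: 0.113
```

```bash
python3 - <<'E'
from h import *
to([.5757,-.0195,.026],-1.84)
E
```

```text
t 7.775 tcp [ 0.5517 -0.019   0.0272] plate-yaw -1.84 zerr tilt [ 3.4e-03 -1.0e+00  9.0e-04] F [-6.4  0.6  8.3] w 0.0099
tool shift [-0.024   0.0012 -0.0002] turn y -0.0
```

Request:
jog_arm(series=[[[-0.002, 0, 0], [0, 0, 0], 0.0], [[-0.001, 0, 0], [0, 0, 0], 0.0], [[0, 0, 0], [0, 0, 0], 0.0]])

```text
time_s: 8.15
tcp_pos: [0.5549, -0.019, 0.0273]
ee_rot: [[-0.999, -0.003, -0.032], [0.032, -0.001, -0.999], [0.003, -1.0, 0.001]]
wrist_force: [-5.3, 0.0, 6.8]
gripper_width: 0.117
```

```bash
python3 - <<'E'
from h import *
to([.5757,-.0195,.026],-1.84)
im=capture("scene")[170:320,220:420,::-1]
cv2.imwrite("pics/s4.png",cv2.resize(im,None,fx=4,fy=4,interpolation=cv2.INTER_CUBIC))
E
```

```text
t 8.15 tcp [ 0.5549 -0.019   0.0273] plate-yaw -1.84 zerr tilt [ 2.9e-03 -1.0e+00  7.0e-04] F [-5.3  0.   6.8] w 0.0102
tool shift [-0.0208  0.0012 -0.0002] turn y -0.0
```

View pics/s4.png

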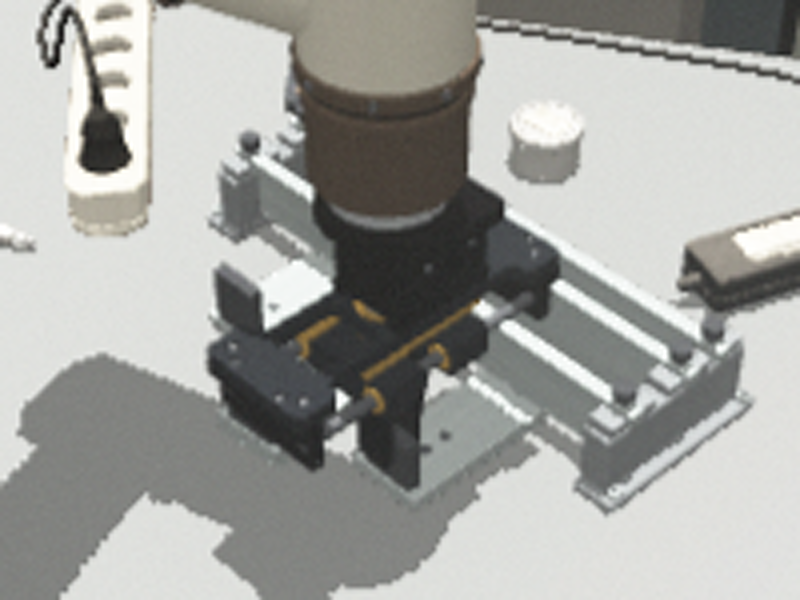

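Request:
jog_arm(series=[[[-0.004, 0, 0], [0, 0, 0], 0.0], [[-0.004, 0, 0], [0, 0, 0], 0.0], [[-0.002, 0, 0], [0, 0, 0], 0.0]])

```text
time_s: 8.57
tcp_pos: [0.5649, -0.0193, 0.0273]
ee_rot: [[-0.999, -0.003, -0.032], [0.032, -0.001, -0.999], [0.003, -1.0, 0.001]]
wrist_force: [-6.3, 0.6, 8.0]
gripper_width: 0.115
```

Request:
jog_arm(series=[[[-0.004, 0, 0], [0, 0, 0], 0.0], [[-0.004, 0, 0], [0, 0, 0], 0.0], [[-0.003, 0, 0], [0, 0, 0], 0.0], [[-0.002, 0, 0], [0, 0, 0], 0.0], [[0, 0, 0], [0, 0, 0], 0.0]])

```text
time_s: 9.2
tcp_pos: [0.5753, -0.0197, 0.0272]
ee_rot: [[-0.999, -0.008, -0.033], [0.033, -0.001, -0.999], [0.008, -1.0, 0.001]]
wrist_force: [-11.0, 2.7, 13.0]
gripper_width: 0.113
```

```bash
python3 - <<'E'
from h import *
to([.523,.058,.074],1.78)
im=capture("scene")[170:320,220:420,::-1]
cv2.imwrite("pics/s5.png",cv2.resize(im,None,fx=4,fy=4,interpolation=cv2.INTER_CUBIC))
E
```

```text
t 9.2 tcp [ 0.5753 -0.0197  0.0272] plate-yaw -1.87 zerr tilt [ 0.0083 -1.      0.0011] F [-11.    2.7  13. ] w 0.0098
tool shift [ 0.0552 -0.0464 -0.0759] turn y -3.65
```

View pics/s5.png

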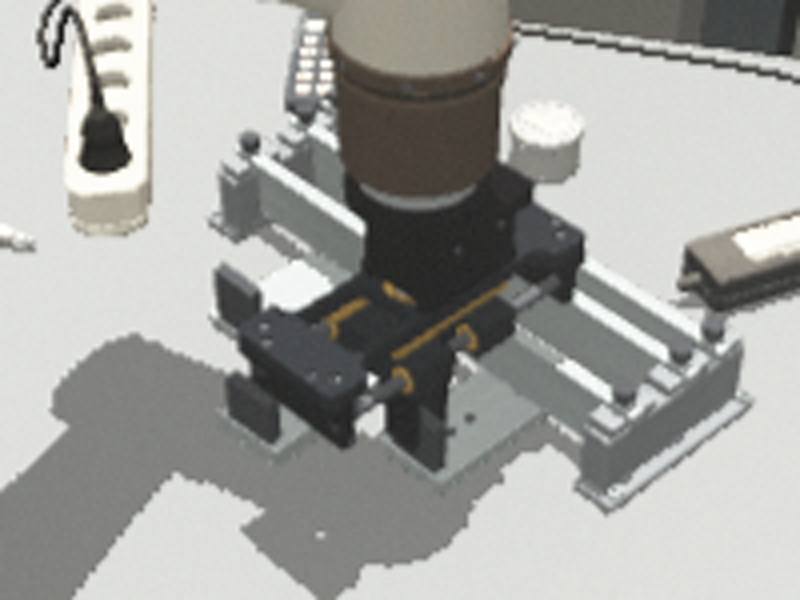

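Request:
jog_arm(series=[[[0, 0, 0], [0, 0, 0], 0.04], [[0, 0, 0], [0, 0, 0], 0.04], [[0, -0.025, 0], [0, 0, 0], 0.04], [[0, -0.025, 0], [0, 0, 0], 0.04], [[0.02, 0, -0.026], [0, 0, 0], 0.04], [[0.02, 0, -0.026], [0, 0, 0], 0.04], [[0.015, 0, -0.024], [0, -3.6, 0], 0.04], [[0, 0, 0], [0, 0, 0], 0.04]])

```text
time_s: 10.25
tcp_pos: [0.527, 0.0598, 0.0769]
ee_rot: [[-0.999, 0.002, 0.034], [-0.034, 0.001, -0.999], [-0.002, -1.0, -0.001]]
wrist_force: [-0.4, -0.3, -0.8]
gripper_width: 0.459
```

```bash
python3 - <<'E'
from h import *
to([.523,.058,.0275],1.78)
E
```

```text
t 10.25 tcp [0.527  0.0598 0.0769] plate-yaw 1.93 zerr tilt [-1.7e-03 -1.0e+00 -5.0e-04] F [-0.4 -0.3 -0.8] w 0.0399
tool shift [0.0042 0.0494 0.0017] turn y 0.15
```

Request:
jog_arm(series=[[[0.004, 0.025, 0.002], [0, 0.1, 0], 0.04], [[0, 0.024, 0], [0, 0, 0], 0.04], [[0, 0, 0], [0, 0, 0], 0.02], [[0, 0, 0], [0, 0, 0], 0.0], [[0, 0, 0], [0, 0, 0], 0.0], [[0, 0, 0], [0, 0, 0], 0.0]])

```text
time_s: 11.0
tcp_pos: [0.5231, 0.0563, 0.0283]
ee_rot: [[-1.0, 0.001, 0.029], [-0.029, 0.0, -1.0], [-0.001, -1.0, -0.0]]
wrist_force: [-0.6, -0.6, 2.5]
gripper_width: 0.107
```

```bash
python3 - <<'E'
from h import *
to([.578,.055,.028],-1.84)
E
```

```text
t 11.0 tcp [0.5231 0.0563 0.0283] plate-yaw 1.68 zerr tilt [-9.e-04 -1.e+00 -3.e-04] F [-0.6 -0.6  2.5] w 0.0093
tool shift [-0.0549  0.0004  0.0029] turn y 3.52
```

Request:
jog_arm(series=[[[-0.005, 0, 0], [0, 1.8, 0], 0.0], [[-0.005, 0, 0], [0, 1.7, 0], 0.0], [[-0.01, 0, 0], [0, 0, 0], 0.0], [[-0.003, 0, 0], [0, 0, 0], 0.0], [[-0.003, 0, 0], [0, 0, 0], 0.0], [[-0.002, 0, 0], [0, 0, 0], 0.0], [[-0.002, 0, 0], [0, 0, 0], 0.0], [[0, 0, 0], [0, 0, 0], 0.0]])

```text
time_s: 12.0
tcp_pos: [0.5511, 0.0553, 0.0283]
ee_rot: [[-0.999, -0.003, -0.032], [0.032, -0.001, -0.999], [0.003, -1.0, 0.001]]
wrist_force: [-5.9, 0.0, 8.2]
gripper_width: 0.112
```

```bash
python3 - <<'E'
from h import *
to([.578,.055,.028],-1.84)
E
```

```text
t 12.0 tcp [0.5511 0.0553 0.0283] plate-yaw -1.84 zerr tilt [ 0.0032 -1.      0.0011] F [-5.9  0.   8.2] w 0.0097
tool shift [-0.0269  0.0002 -0.0005] turn y -0.0
```

Request:
jog_arm(series=[[[-0.002, 0, 0], [0, 0, 0], 0.0], [[-0.002, 0, 0], [0, 0, 0], 0.0], [[0, 0, 0], [0, 0, 0], 0.0]])

```text
time_s: 12.38
tcp_pos: [0.5551, 0.0552, 0.0283]
ee_rot: [[-0.999, -0.003, -0.032], [0.032, -0.001, -0.999], [0.003, -1.0, 0.001]]
wrist_force: [-6.5, -0.1, 7.7]
gripper_width: 0.111
```

Request:
jog_arm(series=[[[-0.003, 0, 0], [0, 0, 0], 0.0], [[-0.003, 0, 0], [0, 0, 0], 0.0], [[-0.003, 0, 0], [0, 0, 0], 0.0], [[0, 0, 0], [0, 0, 0], 0.0]])

```text
time_s: 12.88
tcp_pos: [0.5645, 0.055, 0.0283]
ee_rot: [[-0.999, -0.003, -0.032], [0.032, -0.001, -0.999], [0.003, -1.0, 0.001]]
wrist_force: [-4.4, -0.4, 7.3]
gripper_width: 0.116
```

```bash
python3 - <<'E'
from h import *
to([.578,.055,.028],-1.84)
im=capture("scene")[170:320,220:420,::-1]
cv2.imwrite("pics/s6.png",cv2.resize(im,None,fx=4,fy=4,interpolation=cv2.INTER_CUBIC))
E
```

```text
t 12.875 tcp [0.5645 0.055  0.0283] plate-yaw -1.84 zerr tilt [ 2.6e-03 -1.0e+00  9.0e-04] F [-4.4 -0.4  7.3] w 0.0101
tool shift [-0.0135  0.0003 -0.0005] turn y -0.0
```

View pics/s6.png

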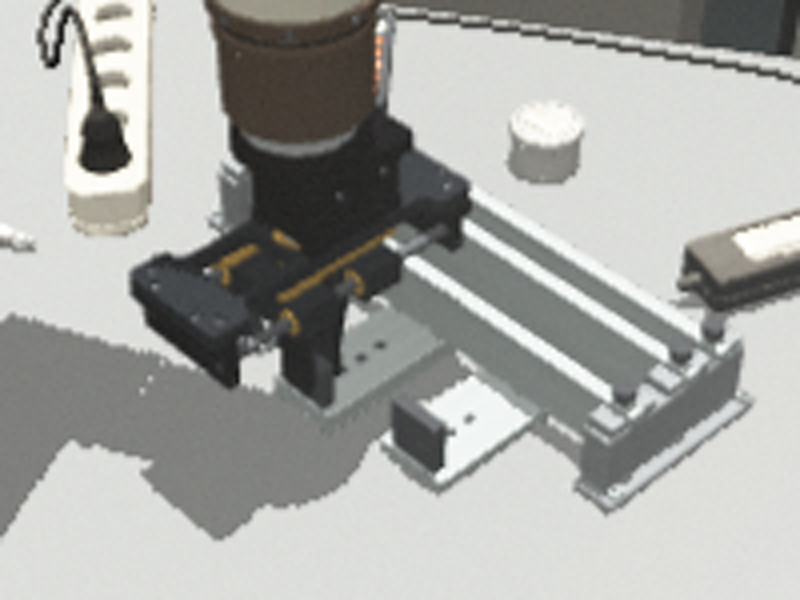

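Request:
jog_arm(series=[[[-0.004, 0, 0], [0, 0, 0], 0.0], [[-0.004, 0, 0], [0, 0, 0], 0.0], [[-0.004, 0, 0], [0, 0, 0], 0.0], [[-0.003, 0, 0], [0, 0, 0], 0.0], [[0, 0, 0], [0, 0, 0], 0.0]])

```text
time_s: 13.55
tcp_pos: [0.5784, 0.0545, 0.0283]
ee_rot: [[-0.999, -0.005, -0.032], [0.032, -0.001, -0.999], [0.005, -1.0, 0.001]]
wrist_force: [-7.2, 0.7, 9.0]
gripper_width: 0.111
```

```bash
python3 - <<'E'
from h import *
to([.581,.141,.026],-1.84)
E
```

```text
t 13.55 tcp [0.5784 0.0545 0.0283] plate-yaw -1.85 zerr tilt [ 0.0048 -1.      0.0013] F [-7.2  0.7  9. ] w 0.0096
tool shift [ 0.0002  0.0022 -0.0866] turn y -0.01
```

Request:
jog_arm(series=[[[0, 0, 0], [0, 0, 0], 0.04], [[0, 0, 0], [0, 0, 0], 0.04], [[0, -0.025, 0], [0, 0, 0], 0.04], [[0, -0.025, 0], [0, 0, 0], 0.04], [[0, 0, -0.03], [0, 0, 0], 0.04], [[0, 0, -0.03], [0, 0, 0], 0.04], [[0, 0, -0.027], [0, 0, 0], 0.04], [[0, 0, 0], [0, 0, 0], 0.04]])

```text
time_s: 14.55
tcp_pos: [0.5842, 0.1437, 0.0775]
ee_rot: [[-1.0, 0.001, -0.029], [0.029, 0.001, -1.0], [-0.001, -1.0, -0.001]]
wrist_force: [0.5, -0.6, -0.3]
gripper_width: 0.456
```

Request:
jog_arm(series=[[[0, 0.025, 0], [0, 0, 0], 0.04], [[0, 0.025, 0], [0, 0, 0], 0.04], [[0, 0, 0], [0, 0, 0], 0.02], [[0, 0, 0], [0, 0, 0], 0.0], [[0, 0, 0], [0, 0, 0], 0.0], [[0, 0, 0], [0, 0, 0], 0.0]])

```text
time_s: 15.3
tcp_pos: [0.582, 0.1418, 0.0284]
ee_rot: [[-0.999, -0.003, -0.032], [0.032, -0.0, -0.999], [0.003, -1.0, 0.0]]
wrist_force: [-4.1, 1.4, 3.2]
gripper_width: 0.109
```

Request:
jog_arm(series=[[[0.008, 0, 0], [0, 0, 0], 0.0], [[0.012, 0, 0], [0, 0, 0], 0.0], [[0.015, 0, 0], [0, 0, 0], 0.0], [[0.015, 0, 0], [0, 0, 0], 0.0], [[0.012, 0, 0], [0, 0, 0], 0.0], [[0.006, 0, 0], [0, 0, 0], 0.0], [[0, 0, 0], [0, 0, 0], 0.04], [[0, 0, 0], [0, 0, 0], 0.04], [[0, -0.025, 0], [0, 0, 0], 0.04], [[0, -0.025, 0], [0, 0, 0], 0.04]])

```text
time_s: 16.55
tcp_pos: [0.5143, 0.1433, 0.0768]
ee_rot: [[-0.999, -0.004, -0.032], [0.032, -0.002, -0.999], [0.004, -1.0, 0.002]]
wrist_force: [0.3, -0.1, 0.4]
gripper_width: 0.435
```

```bash
python3 - <<'E'
from h import *
to([.5753,-.0197,.077],-1.84)
E
```

```text
t 16.55 tcp [0.5143 0.1433 0.0768] plate-yaw -1.86 zerr tilt [ 0.0039 -1.      0.0021] F [ 0.3 -0.1  0.4] w 0.0378
tool shift [-6.620e-02 -1.000e-04  1.609e-01] turn y -0.02
```

Request:
jog_arm(series=[[[-0.0165, 0, 0.04], [0, 0, 0], 0.04], [[-0.0165, 0, 0.04], [0, 0, 0], 0.04], [[-0.0165, 0, 0.04], [0, 0, 0], 0.04], [[-0.0165, 0, 0.041], [0, 0, 0], 0.04], [[0, 0, 0], [0, 0, 0], 0.04], [[0, 0.025, 0], [0, 0, 0], 0.04], [[0, 0.023, 0], [0, 0, 0], 0.04], [[0, 0, 0], [0, 0, 0], 0.0], [[0, 0, 0], [0, 0, 0], 0.0], [[0, 0, 0], [0, 0, 0], 0.0]])

```text
time_s: 17.8
tcp_pos: [0.5771, -0.0186, 0.0306]
ee_rot: [[-1.0, 0.002, -0.031], [0.031, 0.0, -1.0], [-0.002, -1.0, -0.0]]
wrist_force: [-0.2, -0.4, 0.2]
gripper_width: 0.203
```

Request:
jog_arm(series=[[[0.008, 0, 0], [0, 0, 0], 0.0], [[0.012, 0, 0], [0, 0, 0], 0.0], [[0.015, 0, 0], [0, 0, 0], 0.0], [[0.015, 0, 0], [0, 0, 0], 0.0], [[0.012, 0, 0], [0, 0, 0], 0.0], [[0.006, 0, 0], [0, 0, 0], 0.0], [[0, 0, 0], [0, 0, 0], 0.04], [[0, 0, 0], [0, 0, 0], 0.04], [[0, -0.04, 0], [0, 0, 0], 0.04], [[0, -0.06, 0], [0, 0, 0], 0.04]])

```text
time_s: 19.05
tcp_pos: [0.5059, -0.0174, 0.128]
ee_rot: [[-0.999, -0.009, -0.032], [0.032, -0.002, -0.999], [0.009, -1.0, 0.002]]
wrist_force: [1.2, 0.2, 0.3]
gripper_width: 0.429
```

Request:
jog_arm(series=[[[0.03, -0.05, 0], [0, 0, 0], 0.04], [[0.04, -0.03, -0.02], [0, 0, 0], 0.04], [[0.04, 0, -0.04], [0, 0, 0], 0.04], [[0.03, 0, -0.05], [0, 0, 0], 0.04], [[0, 0, -0.06], [0, 0, 0], 0.04], [[0, 0, -0.06], [0, 0, 0], 0.04], [[0, 0, -0.06], [0, 0, 0], 0.04], [[0, 0, -0.05], [0, 0, 0], 0.04], [[0, 0, 0], [0, 0, 0], 0.04]])

```text
time_s: 20.18
tcp_pos: [0.3787, 0.3295, 0.2078]
ee_rot: [[-1.0, -0.002, -0.029], [0.029, -0.003, -1.0], [0.002, -1.0, 0.003]]
wrist_force: [-0.9, -0.5, -0.1]
gripper_width: 0.457
```

```bash
python3 - <<'E'
from h import *
to([.5753,-.0197,.077],-1.84)
a=capture("top")[150:300,220:400,::-1]
b=capture("scene")[170:320,220:420,::-1]
cv2.imwrite("pics/f.png",np.vstack([cv2.resize(a,(360*1,300)),cv2.resize(b,(360,300))]) if 0 else np.hstack([cv2.resize(a,(400,333),interpolation=2),cv2.resize(b,(400,333),interpolation=2)]))
cv2.imwrite("pics/f4.png",cv2.resize(a,None,fx=4,fy=4,interpolation=2))
E
```

```text
t 20.175 tcp [0.3787 0.3295 0.2078] plate-yaw -1.65 zerr tilt [ 0.0022 -1.      0.003 ] F [-0.9 -0.5 -0.1] w 0.0397
tool shift [-0.2069  0.1314  0.343 ] turn y 0.19
```

View pics/f.png

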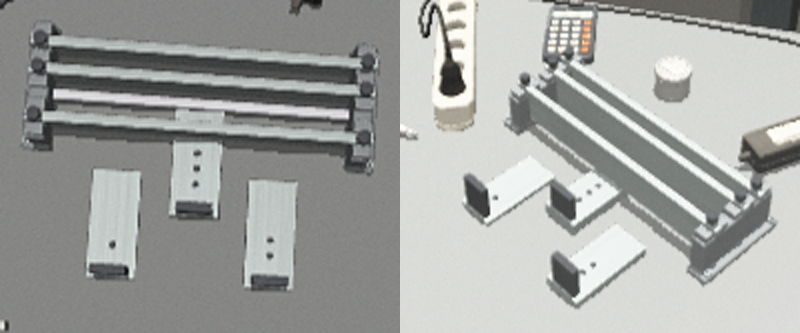

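```bash
python3 - <<'E'
from h import *
g=np.load("gate.npz")
for n,p,z in [("thin",(115,171),.006),("middle",(272,181),.01),("thick tail+110",(193,217),.014),("thick lead",(200,111),.014)]:
    q=ray("top",(np.array(p)+.5)/2.2222-.5+[220,150],z)[0]-g['o']; print(n,q@g['x']+(.11 if 'tail' in n else 0),q@g['y'])
finish_job()
E
```

```text
thin -0.037636914631699186 0.08389031435209285
middle -0.03850021390653495 -0.0776774650416024
thick tail+110 0.02914868743070971 0.000795557290201694
thick lead 0.02887032941432156 0.0005012634142099028
the job is handed in; nothing more can be done
```

The thick plate (14 mm) just fits: all three plates passed under the fitted bar, and only the thick one is left there, home against the back stop. I slid them in by their tabs, thin, then middle, then thick. Each went on to the back stop with no jump in force at the bar. I then pulled the thin and middle plates back out and moved the arm clear, and handed in at about 20 s of the 58 s.

- **Final positions, from the last top picture:** the thick plate's leading edge is about 29 mm behind the bar's front face. The thin and middle edges are about 38 mm in front of it. The arm was clear, with its tip about 0.21 m up.
- **Flatness:** judged by eye from the last two pictures; I took no separate tilt measurement.
- **Bystanders:** I did not re-measure the ring gauge, gauge block and marker at the end. The arm stayed at least 0.12 m above the desk whenever it passed near them.
- **One doubtful reading:** at about 5 to 6 N, I first took the middle plate's push as a stop at the bar. It kept sliding with no rise, so it was desk friction under the tool's downward press. No other check failed or disagreed.

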